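Clamp the brass weight for sealing

TASK

On the bench clamp, turn the brass weight about its upright axis so that its flat seal plate with the red plug squarely faces the clamp's black pad. Then pump the squeeze trigger (pinch its two orange paddles together, let them spring apart, again and again; do not push the jaw itself) until the pad has driven the weight fully home into the V-block and its sprung rod has clearly begun to sink into the jaw, but stop before only the red part of the rod shows, so as not to crush it. Finish while still gripping both paddles squeezed together, and leave the two plain brass weights and the stamp where they are.

Things in the scene. Friction and masses are not known exactly. Their poses are not given: they have to be found in the camera images.
- clamp: grey bench clamp, fixed to the worktop: smooth base plate 100 x 300 mm whose top is 12 mm above the worktop; origin on the worktop under the middle of the plate, z up; its +y axis runs along the clamp from the trigger end to the V-block end, the way the jaw advances. Blue trigger housing from y = -135 to -37 mm, top 46 mm high. Jaw head and pad are at most 44 mm high, V-block 40 mm high
- seat (a point): fixed point of the clamp where the axis of the weight stands when it is fully home in the aluminium V-block (clamp frame x = 0, y = +85 mm); axes as the clamp. The V, 90 degrees with polished faces, opens towards -y
- squeeze_point (a point): fixed point midway between the two trigger paddles, 80 mm above the worktop (clamp frame x = 0, y = -85 mm): pinch here from above with the fingers closing along the clamp's y axis; axes as the clamp
- paddle_rear: rear orange trigger paddle (on the -y side of the squeeze point): upright plate 30 mm wide, 10 mm thick along y, from 48 to 102 mm above the worktop; its centre line stands 27 mm from the squeeze point when let go and 14 mm when fully squeezed. The origin is on the worktop below it
- paddle_front: front orange trigger paddle, on the +y side of the squeeze point; the mirror image of the rear one and geared to it, so both always move by the same amount. Over the outside the two measure 64 mm when let go and 38 mm when fully squeezed
- trigger (a joint): how far each paddle has moved inwards, m: 0 let go, 0.013 fully squeezed. A spring (3 to 5 N) opens it again. Moving it takes up to about 15 N of pinch. Squeezing takes the jaw along by ratchet, letting go leaves the jaw where it is. Each full squeeze after a full let-go advances the jaw about 10 mm
- jaw (a joint): advance of the jaw along the clamp's +y, m; starts at 0 to 0.012, end of the bar 0.065. It moves with a drag of 12 N and stays where it is
- jaw_head: blue jaw head 34 mm wide, 13 to 44 mm above the worktop, with the steel ratchet bar behind it and the sprung pad before it; moves with joint jaw. The origin lies on the clamp's origin when the jaw is at 0. Must not be pushed by the robot
- pad_face (a point): middle of the front face of the smooth black pad, 32 mm wide and 22 mm high, 28 mm above the worktop; faces the clamp's +y. It stands at clamp y = +12 mm plus the jaw's advance minus the pad's sinking
- pad (a joint): how far the pad's rod has sunk into the jaw head, m: 0 free, 0.017 bottomed. It yields only above 3.5 N (sliding the weight takes less), then 0.4 N per mm. The 18 mm of free rod is white with the last 4 mm next to the pad red, so at 0.014 only red shows
- weight_grip (a point): centre of the grip bar on top of the loose brass weight (about 0.3 kg), on its upright axis, 47 mm above its foot. Bar: 12 mm thick along x, 36 mm long along y, 28 mm high, top 73 mm above the worktop. Round body below: 46 mm diameter, 34 mm high. Its -y points to the seal plate. Starts turned 0.6 to 1.5 rad counter-clockwise from above out of facing the pad, 10 to 16 mm short of the seat
- seal_plate (a point): middle of the flat seal plate (28 mm wide, 26 mm high, red plug in the middle) on the weight's side, 27 mm from its axis and 17 mm above its foot; axes as weight_grip. It faces the pad when these axes are aligned with the clamp's
- brass_big: plain brass knob weight, 30 mm diameter, 40 mm high, on the worktop, origin under it; leave alone
- brass_small: plain brass knob weight, 24 mm diameter, 32 mm high, on the worktop, origin under it; leave alone
- stamp: hand stamp with black knob, 30 x 52 x 78 mm, origin under it; leave alone
Things that resemble listed ones, but are neither listed nor needed, are in the scene too. Of the things shaped like the part that bears weight_grip, the brass one is meant.

How it is judged:
By the outcome, as a careful person would: the job done as asked, in the order asked, and still so for the second after the job is handed in, while the arm keeps its last pose, push and grip.
It also fails if it takes over 54 s, if anything falls off the work surface, if the arm or the gripper's body presses on something with over 40 N, if the wrist force passes 120 N, or if a joint passes its speed limit or range.

ROBOT

A 6-joint arm with a two-finger parallel gripper is mounted at the origin on a cart in front of the work surface, level with it; the furniture and walls round the work are solid. World frame = base frame: x ahead of the robot, y to its left, z up, the work surface at z = 0. Lengths are in m, angles in rad, forces in N, time in s.
With the tool pointing down it reaches from about 0.375 to 0.9 m from the base axis. Payload 3.1 kg.
Tool frame: the origin (TCP) lies between the finger pads; the fingertips stand 17 mm ahead of it and the grasp point (between the pads) lies 2 mm behind it (robot.nose_length is the distance from the TCP to the fingertips, in m); z points along the fingers, y is the line along which they close (so a half turn about z gives the same grasp; the last joint's range is limited). The gripper opens to 87 mm and grips with 3 to 60 N. Pads are 19 mm wide; open, the fingers measure 117 mm over their backs; the gripper's body (75 mm by 190 mm) begins 51 mm behind the grasp point.
Start: joints at [-1.395, 0.527, 1.433, -0, 1.181, -0.178], TCP at [0.217, -0.586, 0.24] pointing down, gripper open.
Joint ranges: [-3.08, 3.08], [-0.75, 2.2], [0.22, 2.44], [-1.43, 4.57], [0, 2.65], [-2.85, 2.85]. Speed limits (rad/s): [2.79, 2.79, 3.14, 3.14, 3.14, 3.14].

INTERFACE

Orientations are given as a unit quaternion [x, y, z, w].
In Python, from rig import robot, cams gives the robot as it stands.
- The arm moves only by the shell command python3 -m pendant 'ROWS' [FORCE]. ROWS is JSON, a list of rows, each an object with "jaw": the opening, from 0 (shut) to 1 (fully open); "linear": the shift along the tool's x, y, z in cm, a list of three; "twist": the turn about the tool's z in degrees. A call has 1 to 12 rows; each row shifts and turns the commanded pose from where the row before left it, along the tool's axes as they then stand; what a row does not reach is not made up. A row lasts 1/12 s, in which the tool goes at most 41.7 mm and 7.16 degrees, less where a joint would pass 70% of its speed; a pose out of reach is approached as far as the arm can. A call is refused whole if a number of a shift passes 4.17 or a number of a turn 7.16, either way. A call with a gripper value outside its range is refused whole. The fingers move at their own pace and stop on an object; FORCE is the grip in N (left out, the last holds). Time passes only in rows, so rows that do not move let the fingers close. It gives the time, the measured TCP pose, the force, the opening and the grip force at its end, in the units of the state.
- robot.get_obs(): the state, without advancing time (a new reading comes with each control period).
- cams.camera(name): name is "side" or "top"; returns a dict with "color" (384x512x3 uint8, blue, green, red), "depth" (384x512 float32, m along the optical axis (not along the pixel's ray), 0 where there is no reading), "fov_y" (degrees; the focal length in pixels is half the picture's height over the tangent of half this angle, whatever the lens; pixels are square), "cx", "cy" (the principal point, pixels), "k1" (the pictures are not rectified: a ray, as slopes to the right and down, at radius r is drawn at 1 + k1 r^2 times it, then the intrinsics apply), "view" (4x4, takes a point from world to camera coordinates). Camera axes: x right, y down, z forward; pixel columns grow to the right and rows downward; lengths in m; the calibration is good to about 2 mm. A picture is of the moment at which its call begins.
- robot.hand_in(): hands the job in; it is judged then, once.
The state is a dict: "time": time; "q": joint angles; "joint_velocities": joint speeds; "joint_torque": joint torques, N m; "position": TCP position; "tool_rot": TCP orientation; "ft_force": force on the tool from outside, world axes, zero at the start; "moment": the same for the moment, N m; "grip_width": finger opening in m; "grip_force": force on a finger pad.
Only numpy, scipy, OpenCV 4.12 (cv2) and the standard library are available. Lean on these libraries where they do the work, as an engineer would, in place of code of your own. Each camera call takes 0.05 s, during which the arm holds its last target. There are 200 camera calls.

## Working session

There is one attempt and no reset: what is moved stays moved. The work goes in short steps, Python scripts to look and compute and a shell command to move; the robot and the scene stay as the last step left them, time stands still between calls to the robot, and variables do not carry over. Pictures are saved under pics/ and viewed, at most 10 in all, crops included, and the job is handed in when it is done.

```bash
ls; mkdir -p pics; cat > h.py <<'E'
import numpy as np,cv2
from rig import robot,cams
def get(n):
    c=cams.camera(n); f=c["color"].shape[0]/2/np.tan(np.radians(c["fov_y"])/2)
    c["K"]=np.array([[f,0,c["cx"]],[0,f,c["cy"]],[0,0,1.]]); c["D"]=np.array([c["k1"],0,0,0.]); c["view"]=np.array(c["view"]); return c
def rays(c,uv):
    p=cv2.undistortPoints(np.array(uv,float).reshape(-1,1,2),c["K"],c["D"]).reshape(-1,2)
    V=c["view"]; R=V[:3,:3]; return -R.T@V[:3,3], np.c_[p,np.ones(len(p))]@R
def onplane(c,uv,z):
    o,d=rays(c,uv); return o+d*((z-o[2])/d[:,2])[:,None]
def proj(c,P):
    V=c["view"]; return cv2.projectPoints(np.array(P,float).reshape(-1,1,3),cv2.Rodrigues(V[:3,:3])[0],V[:3,3],c["K"],c["D"])[0].reshape(-1,2)
E
python3 - <<'E'
from h import *
a=get("top");b=get("side")
cv2.imwrite("pics/top.png",a["color"]);cv2.imwrite("pics/side.png",b["color"])
for c in(a,b):print(c["K"][0,0],c["k1"],rays(c,[[256,192]]))
o=robot.get_obs();print({k:np.round(v,3).tolist() for k,v in o.items()})
E
```

```text
pics
383.4792108338529 -0.1110668713480226 (array([0.36565257, 0.1259088 , 0.9935655 ]), array([[ 0.19286558,  0.00145214, -0.98122511]]))
399.17962902696365 -0.04363024306323828 (array([0.58482458, 0.81886262, 0.56188665]), array([[-0.03038045, -0.82253503, -0.56803302]]))
{'time': 0.1, 'q': [-1.395, 0.528, 1.434, -0.0, 1.181, -0.179], 'joint_velocities': [-0.001, -0.001, -0.003, -0.001, 0.001, -0.002], 'joint_torque': [-0.001, -44.099, -17.715, 0.064, 0.053, -0.0], 'position': [0.216, -0.586, 0.239], 'tool_rot': [0.984, 0.176, -0.0, -0.001], 'ft_force': [0.64, -0.565, 0.826], 'moment': [-0.016, 0.019, -0.014], 'grip_force': 0.0, 'grip_width': 0.087}
```

View pics/top.png

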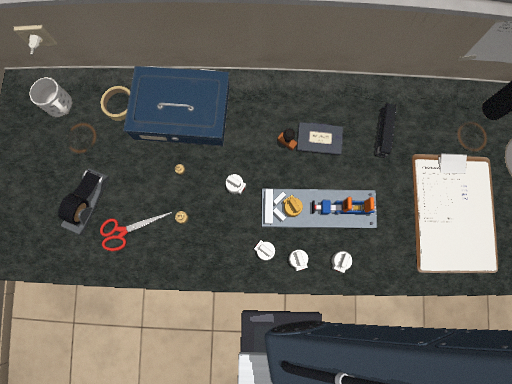

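View pics/side.png

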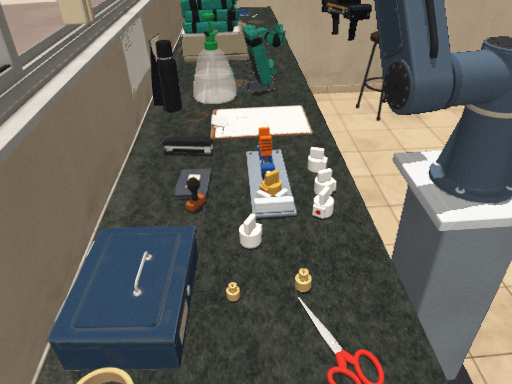

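The top view shows the clamp plate at about (262–377, 190–228) and the brass weight in its V at (293,206). The similar shapes at (235,183), (265,250), (299,259) and (342,261) are white, so they are decoys. The plain brass weights are at (180,169) and (181,217), and the stamp is at (289,138). I'll confirm the brass weight in one crop and measure.

```bash
cat > m.py <<'E'
from h import *
def plate(c):
    h=cv2.cvtColor(c["color"],cv2.COLOR_BGR2HSV); m=((h[...,2]>105)&(h[...,1]<75)).astype(np.uint8)
    orig=np.zeros_like(m); orig[183:236,254:385]=m[183:236,254:385]; orig=cv2.morphologyEx(orig,cv2.MORPH_OPEN,np.ones((3,3)))
    k=max(cv2.findContours(orig,0,1)[0],key=cv2.contourArea)
    return k
if __name__=="__main__":
    c=get("top"); k=plate(c)
    P=onplane(c,k.reshape(-1,2),0.012)[:,:2]
    r=cv2.minAreaRect((P*1000).astype(np.float32)); print("plate",r)
    h=cv2.cvtColor(c["color"],cv2.COLOR_BGR2HSV)
    print(h[206,284:302].tolist())
    im=cv2.resize(c["color"][180:240,255:385],None,fx=6,fy=6,interpolation=cv2.INTER_CUBIC)
    s=get("side"); im2=cv2.resize(s["color"][120:220,235:345],None,fx=5,fy=2.4*1,interpolation=cv2.INTER_CUBIC)
    im2=cv2.resize(im2,(im.shape[1],239)); cv2.imwrite("pics/crop1.png",np.vstack([im,im2]))
E
python3 m.py
```

```text
plate ((521.9926147460938, -38.274505615234375), (99.8851089477539, 298.72259521484375), 1.03334641456604)
[[18, 151, 86], [20, 155, 243], [20, 154, 233], [20, 153, 231], [20, 153, 234], [19, 156, 217], [18, 152, 126], [19, 153, 102], [19, 156, 90], [19, 158, 155], [19, 155, 228], [19, 153, 228], [19, 154, 222], [19, 156, 221], [19, 158, 218], [20, 149, 235], [20, 153, 229], [19, 156, 232]]
```

View pics/crop1.png

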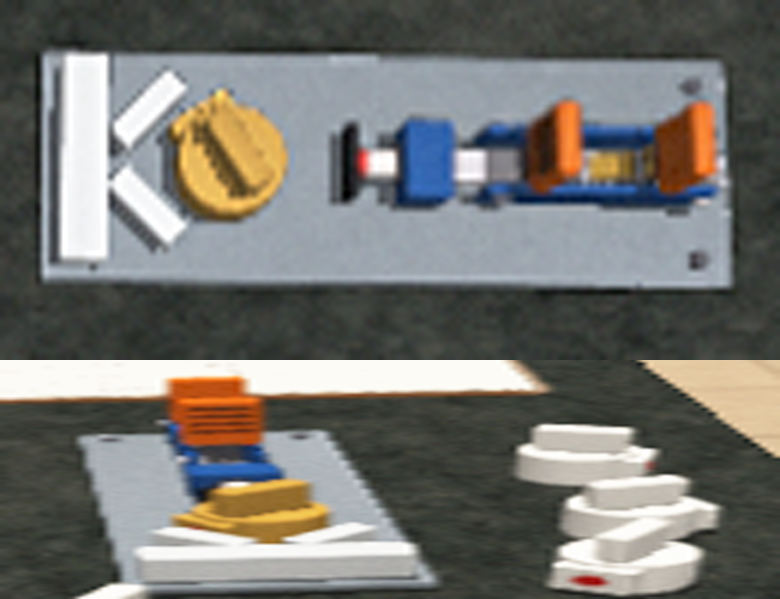

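The crop confirms that the only brass one is the weight in front of the V, with its bar running up-left to down-right. It isn't clear which end carries the seal plate, so I'll enlarge further.

```bash
python3 - <<'E'
from h import *
a=cv2.imread("pics/top.png")[190:222,275:310]; b=cv2.imread("pics/side.png")[160:204,250:295]
cv2.imwrite("pics/crop2.png",np.hstack([cv2.resize(a,(400,366),interpolation=cv2.INTER_CUBIC),cv2.resize(b,(374,366),interpolation=cv2.INTER_CUBIC)]))
E
```

```text
(no output)
```

View pics/crop2.png

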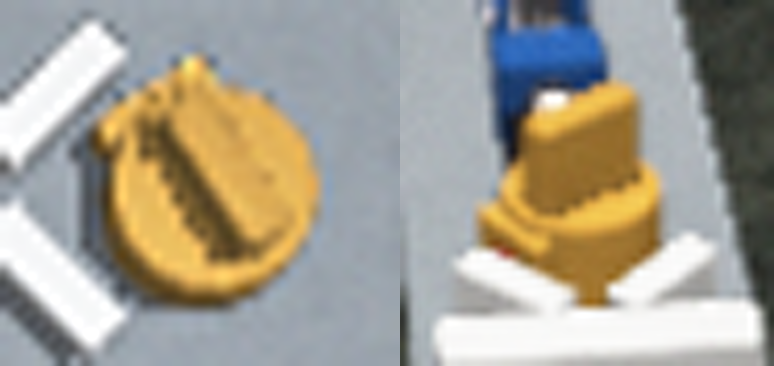

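The enlarged crop shows the seal plate at the up-left end of the bar, with its corners at about (105,125) and (192,60) in the left panel. The side view shows red at (505,250). So the plate faces world +x+y, away from the pad. I'll compute the angle.

```bash
python3 - <<'E'
from h import *
c=get("top")
t=lambda L:[(275+x/400*35-.5,190+y/366*32-.5) for x,y in L]
T=np.array([522,-38.3]);a=np.radians(1.03);R=np.array([[np.cos(a),-np.sin(a)],[np.sin(a),np.cos(a)]])
def f(L,z,n):
    P=onplane(c,t(L),z)[:,:2]*1000; d=P[1]-P[0]; print(n,P.round(1).tolist(),"len",np.hypot(*d).round(1),"ang",np.degrees(np.arctan2(d[1],d[0])).round(1),"clampframe",((P-T)@R).round(1).tolist())
f([(105,125),(192,60)],.042,"seal edge")
f([(170,125),(262,240)],.073,"bar top edge")
f([(140,130),(215,258)],.046,"bar foot edge")
f([(190,70),(297,215)],.073,"bar top other edge")
f([(105,190),(320,190)],.046,"body horiz"); f([(212,85),(212,295)],.046,"body vert")
h=cv2.cvtColor(c["color"],cv2.COLOR_BGR2HSV); m=((abs(h[...,0].astype(int)-19)<6)&(h[...,1]>110)).astype(np.uint8)
mm=np.zeros_like(m);mm[190:222,280:306]=m[190:222,280:306]
k=max(cv2.findContours(mm,0,1)[0],key=cv2.contourArea).reshape(-1,2)
P=onplane(c,k,.04)[:,:2]*1000;print(cv2.minEnclosingCircle(P.astype(np.float32)))
for n,L in(("orange",((5,12),170)),):
    m=((h[...,0]>=5)&(h[...,0]<=13)&(h[...,1]>190)).astype(np.uint8); m[:,:325]=0;m[:185]=0;m[230:]=0;m[:,385:]=0
    for k in cv2.findContours(m,0,1)[0]:
        if cv2.contourArea(k)>20: x,y,w,hh=cv2.boundingRect(k);print("orange",x,y,w,hh,((onplane(c,[(x,y),(x+w,y),(x,y+hh),(x+w,y+hh)],.102)[:,:2]*1000-T)@R).round(1).tolist())
E
```

```text
seal edge [[533.1, 56.9], [548.3, 37.9]] len 24.3 ang -51.5 clampframe [[12.8, 95.0], [27.7, 75.7]]
bar top edge [[528.1, 45.3], [503.9, 25.4]] len 31.3 ang -140.6 clampframe [[7.6, 83.5], [-17.0, 64.0]]
bar foot edge [[531.5, 49.5], [503.7, 32.7]] len 32.5 ang -148.9 clampframe [[11.1, 87.6], [-17.0, 71.3]]
bar top other edge [[540.1, 41.2], [509.5, 18.0]] len 38.5 ang -142.9 clampframe [[19.6, 79.1], [-11.5, 56.5]]
body horiz [[518.0, 57.0], [519.4, 9.8]] len 47.2 ang -88.3 clampframe [[-2.3, 95.4], [-1.8, 48.1]]
body vert [[542.1, 33.8], [495.5, 33.3]] len 46.5 ang -179.4 clampframe [[21.3, 71.7], [-25.2, 72.0]]
((521.2075805664062, 36.05741500854492), 26.861408233642578)
orange 365 198 9 14 [[10.4, -95.1], [10.6, -117.0], [-23.3, -93.7], [-23.2, -115.5]]
orange 343 197 8 15 [[12.2, -41.9], [12.4, -61.2], [-23.8, -40.8], [-23.6, -60.0]]
```

Weight axis is at about (0.520, 0.033), 13 mm short of the seat. The seal plate points to about +38° in world, so it needs about 127° clockwise. A finger yaw of 218° keeps joint 6 within range for that turn. First I move over the weight.

```bash
python3 -m pendant '[{"jaw":1,"linear":[2.77,-2.64,0],"twist":0},{"jaw":1,"linear":[2.77,-2.64,0],"twist":0},{"jaw":1,"linear":[2.77,-2.64,0],"twist":0},{"jaw":1,"linear":[2.77,-2.64,0],"twist":0},{"jaw":1,"linear":[2.77,-2.64,0],"twist":0},{"jaw":1,"linear":[2.77,-2.64,0],"twist":0},{"jaw":1,"linear":[2.77,-2.64,0],"twist":0},{"jaw":1,"linear":[2.77,-2.64,0],"twist":0},{"jaw":1,"linear":[2.77,-2.64,0],"twist":0},{"jaw":1,"linear":[2.77,-2.64,0],"twist":0},{"jaw":1,"linear":[2.77,-2.64,0],"twist":0},{"jaw":1,"linear":[2.77,-2.64,0],"twist":0}]' 30
python3 -m pendant '[{"jaw":1,"linear":[2.77,-2.64,0],"twist":0},{"jaw":1,"linear":[2.77,-2.64,0],"twist":0},{"jaw":1,"linear":[2.77,-2.64,0],"twist":0},{"jaw":1,"linear":[2.77,-2.64,0],"twist":0},{"jaw":1,"linear":[2.77,-2.64,0],"twist":0},{"jaw":1,"linear":[2.77,-2.64,0],"twist":0},{"jaw":1,"linear":[0,0,0],"twist":-7},{"jaw":1,"linear":[0,0,0],"twist":-7},{"jaw":1,"linear":[0,0,0],"twist":-7},{"jaw":1,"linear":[0,0,0],"twist":-7},{"jaw":1,"linear":[0,0,0],"twist":-7},{"jaw":1,"linear":[0,0,0],"twist":-7}]'
python3 -m pendant '[{"jaw":1,"linear":[0,0,0],"twist":-7},{"jaw":1,"linear":[0,0,0],"twist":-7},{"jaw":1,"linear":[0,0,0],"twist":-7},{"jaw":1,"linear":[0,0,0],"twist":-7},{"jaw":1,"linear":[0,0,0],"twist":-7},{"jaw":1,"linear":[0,0,0],"twist":-7},{"jaw":1,"linear":[0,0,0],"twist":-7},{"jaw":1,"linear":[0,0,0],"twist":-7},{"jaw":1,"linear":[0,0,0],"twist":-7},{"jaw":1,"linear":[0,0,0],"twist":-7},{"jaw":1,"linear":[0,0,0],"twist":-7},{"jaw":1,"linear":[0,0,0],"twist":-7}]'
cat > s.py <<'E'
from h import *
from scipy.spatial.transform import Rotation as Ro
import sys
o=robot.get_obs();R=Ro.from_quat(o["tool_rot"]).as_matrix();p=np.array(o["position"])
print("t",round(o["time"],2),"p",p.round(4),"yaw",np.degrees(np.arctan2(R[1,0],R[0,0])).round(2),"tilt",np.degrees(np.arccos(-R[2,2])).round(2),"q6",round(o["q"][5],2),"F",np.round(o["ft_force"],1),"w",round(o["grip_width"],4),"g",round(o["grip_force"],1))
if len(sys.argv)>1: print("tool cm to go",(R.T@(np.array(list(map(float,sys.argv[1:4])))-p)*100).round(2))
E
python3 s.py .520 .033 .15
```

```text
time: 1.25
position: [0.4191, -0.1722, 0.2397]
tool_rot: [0.984, 0.176, 0.0, 0.0]
ft_force: [1.6, 0.2, 0.6]
grip_width: 0.0868
grip_force: 0.0
time: 2.25
position: [0.5196, 0.0324, 0.2395]
tool_rot: [0.854, 0.52, -0.0, -0.0]
ft_force: [0.4, -0.5, 0.9]
grip_width: 0.087
grip_force: 0.0
time: 3.25
position: [0.5196, 0.0323, 0.2395]
tool_rot: [0.287, 0.958, -0.0, -0.0]
ft_force: [0.8, -0.5, -0.2]
grip_width: 0.0871
grip_force: 0.0
t 3.25 p [0.5196 0.0323 0.2395] yaw 146.62 tilt 0.01 q6 -1.14 F [ 0.8 -0.5 -0.2] w 0.0871 g 0.0
tool cm to go [0.   0.08 8.95]
```

```bash
python3 -m pendant '[{"jaw":1,"linear":[0,0,0],"twist":-7.14},{"jaw":1,"linear":[0,0,0],"twist":-7.14},{"jaw":1,"linear":[0,0,0],"twist":-7.14},{"jaw":1,"linear":[0,0,0],"twist":-7.14},{"jaw":1,"linear":[0,0,0],"twist":-7.14},{"jaw":1,"linear":[0,0,0],"twist":-7.14},{"jaw":1,"linear":[0,0,0],"twist":-7.14},{"jaw":1,"linear":[0,0,0],"twist":-7.14},{"jaw":1,"linear":[0,0,0],"twist":-7.14},{"jaw":1,"linear":[0,0,0],"twist":-7.14},{"jaw":1,"linear":[0,0,4],"twist":0},{"jaw":1,"linear":[0,0,4],"twist":0}]' >/dev/null
python3 -m pendant '[{"jaw":0.6,"linear":[0,0,4],"twist":0},{"jaw":0.6,"linear":[0,0,3.1],"twist":0},{"jaw":0.6,"linear":[0,0,2],"twist":0},{"jaw":0.6,"linear":[0,0,0],"twist":0}]' 15 >/dev/null
python3 s.py .520 .033 .068
```

```text
t 4.58 p [0.5167 0.0326 0.0647] yaw -142.34 tilt 0.51 q6 -2.38 F [-0.3  0.4 -0.3] w 0.0681 g 0.0
tool cm to go [-0.28 -0.17 -0.34]
```

```bash
python3 -m pendant '[{"jaw":0.6,"linear":[0,0,0],"twist":0},{"jaw":0.6,"linear":[0,0,0],"twist":0}]' 15 >/dev/null
python3 s.py .520 .033 .068; python3 -c "
from rig import robot;print(robot.get_obs()['q'])"
```

```text
t 4.75 p [0.5206 0.0321 0.0695] yaw -142.33 tilt 0.11 q6 -2.38 F [0.1 0.3 0.5] w 0.056 g 0.0
tool cm to go [-0.    0.11  0.15]
[-1.52792663e-01  6.61383040e-01  1.82570843e+00  3.18409693e-05
  6.52526463e-01 -2.38113464e+00]
```

```bash
python3 -m pendant '[{"jaw":0.3,"linear":[0,0.1,0.1],"twist":0},{"jaw":0,"linear":[0,0,0],"twist":0},{"jaw":0,"linear":[0,0,0],"twist":0},{"jaw":0,"linear":[0,0,0],"twist":0},{"jaw":0,"linear":[0,0,0],"twist":0},{"jaw":0,"linear":[0,0,0],"twist":0},{"jaw":0,"linear":[0,0,0],"twist":0}]' 15 >/dev/null
python3 s.py .520 .033 .068; python3 - <<'E'
from h import *
c=get("side");b=get("top")
cv2.imwrite("pics/g.png",np.hstack([cv2.resize(c["color"][125:215,225:325],(440,396)),cv2.resize(b["color"][175:240,255:320],(360,396))]))
E
```

```text
t 5.33 p [0.519  0.033  0.0677] yaw -142.33 tilt 0.01 q6 -2.38 F [-1.2  0.9  0.7] w 0.0136 g 0.7
tool cm to go [-0.07 -0.06 -0.03]
```

View pics/g.png

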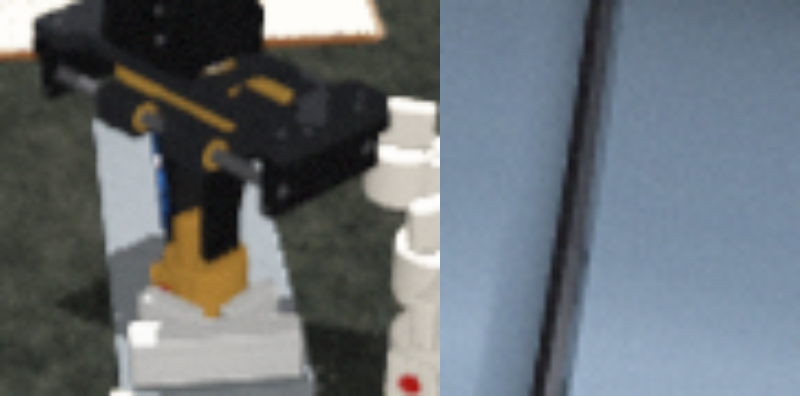

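The fingers straddle the bar, and the red plug shows at lower left on the +x+y side. I let the grip settle, then turn the weight clockwise by 126.6°.

```bash
python3 -m pendant '[{"jaw":0,"linear":[0,0,0],"twist":0},{"jaw":0,"linear":[0,0,0],"twist":0},{"jaw":0,"linear":[0,0,0],"twist":0}]' 20
python3 -m pendant '[{"jaw":0,"linear":[0,0,0],"twist":2},{"jaw":0,"linear":[0,0,0],"twist":5},{"jaw":0,"linear":[0,0,0],"twist":7},{"jaw":0,"linear":[0,0,0],"twist":7},{"jaw":0,"linear":[0,0,0],"twist":7},{"jaw":0,"linear":[0,0,0],"twist":7},{"jaw":0,"linear":[0,0,0],"twist":7},{"jaw":0,"linear":[0,0,0],"twist":7},{"jaw":0,"linear":[0,0,0],"twist":7},{"jaw":0,"linear":[0,0,0],"twist":7},{"jaw":0,"linear":[0,0,0],"twist":7},{"jaw":0,"linear":[0,0,0],"twist":7}]'
python3 -m pendant '[{"jaw":0,"linear":[0,0,0],"twist":7},{"jaw":0,"linear":[0,0,0],"twist":7},{"jaw":0,"linear":[0,0,0],"twist":7},{"jaw":0,"linear":[0,0,0],"twist":7},{"jaw":0,"linear":[0,0,0],"twist":7},{"jaw":0,"linear":[0,0,0],"twist":7},{"jaw":0,"linear":[0,0,0],"twist":5},{"jaw":0,"linear":[0,0,0],"twist":2.6},{"jaw":0,"linear":[0,0,0],"twist":0},{"jaw":0,"linear":[0,0,0],"twist":0}]' 
python3 s.py .5207 .033 .068
```

```text
time: 5.68
position: [0.519, 0.0331, 0.0677]
tool_rot: [-0.323, 0.946, 0.0, -0.0]
ft_force: [-1.3, 0.6, 2.9]
grip_width: 0.0116
grip_force: 20.0
time: 6.68
position: [0.5194, 0.033, 0.0677]
tool_rot: [0.339, 0.941, 0.0, 0.0]
ft_force: [1.0, -0.3, 2.0]
grip_width: 0.0122
grip_force: 20.0
time: 7.52
position: [0.5194, 0.033, 0.0677]
tool_rot: [0.7, 0.714, 0.0, 0.0]
ft_force: [-0.6, 0.3, 2.4]
grip_width: 0.0117
grip_force: 20.0
t 7.52 p [0.5194 0.033  0.0677] yaw 91.14 tilt 0.04 q6 -0.17 F [-0.6  0.3  2.4] w 0.0117 g 20.0
tool cm to go [ 0.    0.13 -0.03]
```

```bash
python3 -m pendant '[{"jaw":0,"linear":[0,0.1,0],"twist":0},{"jaw":0,"linear":[0,0,0],"twist":0},{"jaw":0.3,"linear":[0,0,0],"twist":0},{"jaw":0.5,"linear":[0,0,0],"twist":0},{"jaw":0.5,"linear":[0,0,0],"twist":0},{"jaw":0.7,"linear":[0,0,0],"twist":0},{"jaw":1,"linear":[0,0,-1.5],"twist":0},{"jaw":1,"linear":[0,0,-3.5],"twist":0},{"jaw":1,"linear":[0,0,-3.5],"twist":0},{"jaw":1,"linear":[-3,0,-2],"twist":0},{"jaw":1,"linear":[-4,0,0],"twist":0},{"jaw":1,"linear":[-4,0,0],"twist":0}]' 
python3 -m pendant '[{"jaw":1,"linear":[-3.5,0,0],"twist":0},{"jaw":1,"linear":[0,0,0],"twist":7},{"jaw":1,"linear":[0,0,0],"twist":7},{"jaw":1,"linear":[0,0,0],"twist":7},{"jaw":1,"linear":[0,0,0],"twist":7},{"jaw":1,"linear":[0,0,0],"twist":7},{"jaw":1,"linear":[0,0,0],"twist":7},{"jaw":1,"linear":[0,0,0],"twist":7},{"jaw":1,"linear":[0,0,0],"twist":7},{"jaw":1,"linear":[0,0,0],"twist":7},{"jaw":1,"linear":[0,0,0],"twist":7},{"jaw":1,"linear":[0,0,0],"twist":7}]'
python3 -m pendant '[{"jaw":1,"linear":[0,0,0],"twist":7},{"jaw":1,"linear":[0,0,0],"twist":6.1},{"jaw":1,"linear":[0,0,0],"twist":0},{"jaw":1,"linear":[0,0,0],"twist":0}]' 15 >/dev/null
python3 s.py .5235 -.1233 .078; python3 - <<'E'
from h import *
c=get("side");b=get("top")
cv2.imwrite("pics/r.png",np.vstack([cv2.resize(c["color"][125:215,225:325],None,fx=3,fy=3).copy()[:, :300],cv2.resize(b["color"][175:240,255:330],(300,260))]) if 0 else np.hstack([cv2.resize(c["color"][125:215,225:325],(390,351),interpolation=cv2.INTER_CUBIC),cv2.resize(b["color"][175:240,255:330],(405,351),interpolation=cv2.INTER_CUBIC)]))
E
```

```text
time: 8.52
position: [0.5232, -0.0775, 0.1745]
tool_rot: [0.699, 0.715, 0.001, 0.002]
ft_force: [-0.3, -0.0, 0.1]
grip_width: 0.0704
grip_force: 0.0
time: 9.52
position: [0.5226, -0.1118, 0.1723]
tool_rot: [0.993, 0.12, -0.0, -0.0]
ft_force: [0.7, -1.6, 0.1]
grip_width: 0.0871
grip_force: 0.0
t 9.85 p [ 0.5226 -0.1118  0.1724] yaw 1.14 tilt 0.02 q6 1.13 F [-0.3  0.5 -0.9] w 0.0872 g 0.0
tool cm to go [0.07 1.15 9.44]
```

View pics/r.png

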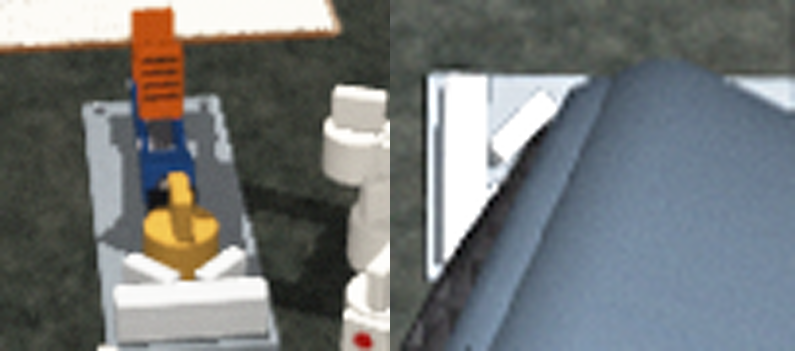

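The weight's bar now lies along the clamp, and the seal plate no longer shows on the near side, so it faces the pad. Next I measure the jaw's start from the first picture.

```bash
cat > j.py <<'E'
from h import *
import sys
T=np.array([522,-38.3]);a=np.radians(1.03);R=np.array([[np.cos(a),-np.sin(a)],[np.sin(a),np.cos(a)]])
def cl(c,uv,z): return (onplane(c,uv,z)[:,:2]*1000-T)@R
if __name__=="__main__":
    c=get("top");im=cv2.imread("pics/top.png");h=cv2.cvtColor(im,cv2.COLOR_BGR2HSV)
    for r in(205,206,207,208):
        print(r,[tuple(x) for x in h[r,306:345].tolist()])
    for u in(309,311,313,315,317,322,330): print(u,cl(c,[(u,207)],.039).round(1),cl(c,[(u,207)],.044).round(1))
E
python3 j.py
```

```text
205 [(107, 26, 174), (105, 27, 173), (101, 25, 171), (103, 27, 172), (106, 28, 99), (100, 25, 92), (0, 18, 14), (108, 39, 33), (178, 127, 86), (0, 162, 197), (2, 67, 213), (12, 6, 228), (6, 11, 224), (177, 12, 232), (7, 16, 210), (143, 14, 75), (107, 188, 99), (108, 177, 171), (108, 174, 179), (107, 175, 176), (108, 180, 173), (108, 183, 176), (108, 184, 176), (108, 194, 171), (112, 85, 176), (133, 8, 213), (150, 5, 235), (143, 4, 236), (145, 6, 238), (133, 11, 207), (140, 12, 127), (133, 14, 127), (144, 10, 126), (126, 10, 131), (140, 13, 119), (120, 12, 84), (176, 41, 44), (13, 146, 77), (12, 205, 66)]
206 [(102, 25, 173), (107, 26, 176), (107, 23, 174), (104, 28, 173), (113, 21, 95), (111, 33, 99), (125, 187, 15), (110, 41, 37), (0, 155, 105), (1, 171, 242), (3, 61, 248), (90, 1, 255), (10, 3, 253), (0, 1, 255), (9, 7, 255), (138, 16, 81), (110, 183, 92), (108, 178, 169), (108, 182, 178), (108, 179, 175), (107, 179, 175), (108, 172, 178), (108, 183, 173), (108, 189, 170), (113, 78, 176), (150, 6, 218), (158, 4, 241), (143, 4, 240), (143, 4, 244), (140, 10, 222), (158, 8, 130), (14
[... 850 characters left out ...]
9, 134, 76), (1, 152, 179), (2, 54, 231), (0, 3, 238), (9, 8, 236), (11, 9, 237), (9, 18, 235), (144, 15, 86), (106, 192, 89), (107, 186, 166), (108, 178, 183), (107, 179, 180), (108, 175, 178), (108, 179, 178), (108, 176, 175), (108, 187, 172), (114, 85, 172), (141, 8, 214), (150, 4, 237), (143, 4, 236), (143, 4, 239), (137, 8, 213), (135, 8, 124), (158, 8, 130), (150, 9, 135), (137, 13, 135), (138, 10, 133), (120, 16, 98), (15, 26, 39), (11, 202, 67), (11, 207, 69)]
309 [[-2.7 30.8]] [[-3.5 31.5]]
311 [[-2.7 25.7]] [[-3.5 26.5]]
313 [[-2.6 20.7]] [[-3.4 21.4]]
315 [[-2.6 15.6]] [[-3.4 16.4]]
317 [[-2.5 10.5]] [[-3.3 11.3]]
322 [[-2.4 -2.2]] [[-3.2 -1.3]]
330 [[ -2.2 -22.6]] [[ -3.  -21.6]]
```

Pad face starts at clamp y ≈ 22, so the jaw starts at about 10 mm. The weight is home at jaw 46, and I aim to finish at about 53–54. Now I go down to the squeeze point and make the first squeeze.

```bash
python3 -m pendant '[{"jaw":1,"linear":[0.1,1.15,0],"twist":-0.1},{"jaw":1,"linear":[0,0,3],"twist":0},{"jaw":1,"linear":[0,0,3.5],"twist":0},{"jaw":1,"linear":[0,0,2],"twist":0},{"jaw":1,"linear":[0,0,0.9],"twist":0},{"jaw":0.85,"linear":[0,0,0],"twist":0},{"jaw":0.8,"linear":[0,0,0],"twist":0}]' 25
python3 s.py .5235 -.1233 .078
python3 -m pendant '[{"jaw":0.3,"linear":[0,0,0],"twist":0},{"jaw":0.3,"linear":[0,0,0],"twist":0},{"jaw":0.3,"linear":[0,0,0],"twist":0},{"jaw":0.3,"linear":[0,0,0],"twist":0},{"jaw":0.3,"linear":[0,0,0],"twist":0},{"jaw":0.3,"linear":[0,0,0],"twist":0},{"jaw":0.3,"linear":[0,0,0],"twist":0}]' 25
python3 s.py .5235 -.1233 .078
```

```text
time: 10.58
position: [0.5244, -0.124, 0.0787]
tool_rot: [1.0, 0.009, 0.0, 0.0]
ft_force: [0.7, -0.3, 1.0]
grip_width: 0.0802
grip_force: 0.0
t 10.58 p [ 0.5244 -0.124   0.0787] yaw 1.08 tilt 0.02 q6 1.11 F [ 0.7 -0.3  1. ] w 0.0802 g 0.0
tool cm to go [-0.09 -0.07  0.07]
time: 11.17
position: [0.5249, -0.1223, 0.0799]
tool_rot: [1.0, 0.009, 0.001, -0.001]
ft_force: [2.2, 4.5, 2.5]
grip_width: 0.0376
grip_force: 25.0
t 11.17 p [ 0.5249 -0.1223  0.0799] yaw 0.98 tilt 0.17 q6 1.11 F [2.2 4.5 2.5] w 0.0376 g 25.0
tool cm to go [-0.14  0.1   0.19]
```

```bash
for i in 1 2; do python3 -m pendant '[{"jaw":0.82,"linear":[0,0,0],"twist":0},{"jaw":0.82,"linear":[0,0,0],"twist":0},{"jaw":0.82,"linear":[0,0,0],"twist":0},{"jaw":0.82,"linear":[0,0,0],"twist":0},{"jaw":0.82,"linear":[0,0,0],"twist":0},{"jaw":0.82,"linear":[0,0,0],"twist":0}]' 25 | grep width
python3 -m pendant '[{"jaw":0.3,"linear":[0,0,0],"twist":0},{"jaw":0.3,"linear":[0,0,0],"twist":0},{"jaw":0.3,"linear":[0,0,0],"twist":0},{"jaw":0.3,"linear":[0,0,0],"twist":0},{"jaw":0.3,"linear":[0,0,0],"twist":0},{"jaw":0.3,"linear":[0,0,0],"twist":0},{"jaw":0.3,"linear":[0,0,0],"twist":0}]' 25 | egrep 'width|force'; done
python3 -m pendant '[{"jaw":1,"linear":[0,0,0],"twist":0},{"jaw":1,"linear":[0,0,0],"twist":0},{"jaw":1,"linear":[0,0,0],"twist":0},{"jaw":1,"linear":[0,0,0],"twist":0},{"jaw":1,"linear":[0,-0.05,0],"twist":0},{"jaw":1,"linear":[0,0,0],"twist":0},{"jaw":1,"linear":[0,0,-3],"twist":0},{"jaw":1,"linear":[0,0,-4],"twist":0},{"jaw":1,"linear":[0,4,0],"twist":0},{"jaw":1,"linear":[0,4,0],"twist":0},{"jaw":1,"linear":[0,4,0],"twist":0},{"jaw":1,"linear":[0,4,0],"twist":0}]' 25
python3 -m pendant '[{"jaw":1,"linear":[-3,2,0],"twist":0},{"jaw":1,"linear":[-3,2,0],"twist":0},{"jaw":1,"linear":[0,0,0],"twist":0}]'
python3 - <<'E'
from h import *
c=get("top");s=get("side");cv2.imwrite("pics/t2full.png",c["color"]);cv2.imwrite("pics/s2full.png",s["color"])
cv2.imwrite("pics/t2.png",np.vstack([cv2.resize(c["color"][180:240,255:385],(760,350),interpolation=cv2.INTER_CUBIC),cv2.resize(s["color"][125:221,200:350],(760,245),interpolation=cv2.INTER_CUBIC)]))
E
```

```text
grip_width: 0.0675
ft_force: [1.8, 5.9, 1.6]
grip_width: 0.0373
grip_force: 25.0
grip_width: 0.0676
ft_force: [1.6, 6.1, -0.0]
grip_width: 0.0373
grip_force: 25.0
time: 14.33
position: [0.5268, -0.2854, 0.1494]
tool_rot: [1.0, 0.01, 0.0, 0.001]
ft_force: [0.1, -0.2, -0.9]
grip_width: 0.0868
grip_force: 0.0
time: 14.58
position: [0.4629, -0.3284, 0.1483]
tool_rot: [1.0, 0.007, -0.002, 0.001]
ft_force: [-0.3, 0.6, -0.1]
grip_width: 0.0872
grip_force: 0.0
```

View pics/t2.png

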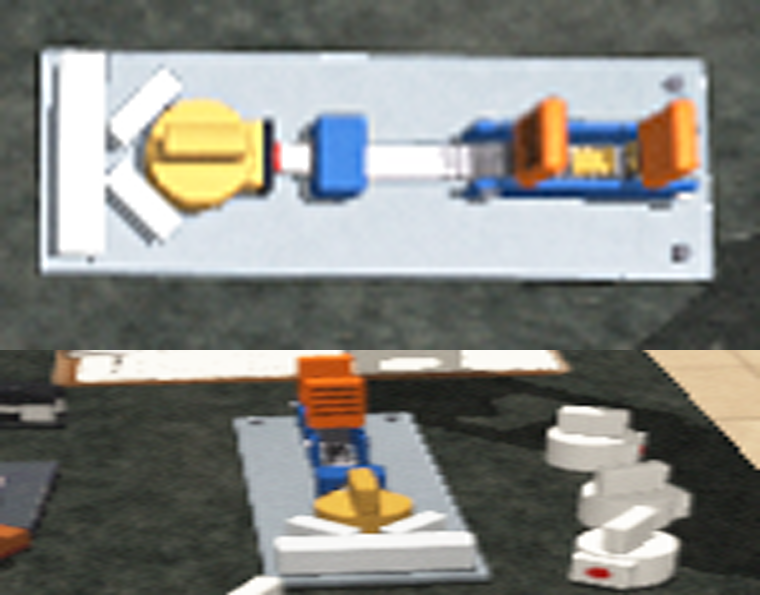

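Pad is flush on the seal plate (top panel x≈268) and the weight sits close to the V. The rod's white part (285–312) is about at full length. Next I measure the jaw's advance against the first picture.

```bash
python3 - <<'E'
from j import *
from scipy.ndimage import label
c=get("top")
for n,lo,hi in(("top",316,334),("t2full",303,325)):
    im=cv2.imread(f"pics/{n}.png");h=cv2.cvtColor(im,cv2.COLOR_BGR2HSV).astype(float)
    s=h[204:209,:,1].mean(0)
    v=h[204:209,:,2].mean(0)
    print(n,"S",s[lo-6:hi+2].round(0).astype(int).tolist(),"V",v[lo-6:hi+2].round(0).astype(int).tolist())
    # rear top edge of head: saturation falls through 100 going right
    u0=max(k for k in range(lo,hi) if s[k]>100); u=u0+(s[u0]-100)/(s[u0]-s[u0+1])
    # front top edge: saturated & value rises through 130
    f0=min(k for k in range(lo,hi) if s[k]>130 and v[k]>130); f=f0-(v[f0]-130)/(v[f0]-v[f0-1])
    print("rear",u,cl(c,[(u,206)],.044)[0].round(1),"front",f,cl(c,[(f,206)],.044)[0].round(1))
P=lambda x,y:(255+x*130/760-.5,180+y*60/350-.5)
print("pad front",cl(c,[P(268,150)],.039).round(1),"bar ends",cl(c,[P(163,142),P(243,142)],.073).round(1),"body left/right",cl(c,[P(146,155)],.046).round(1))
E
```

```text
top S [27, 28, 89, 51, 116, 139, 54, 7, 8, 7, 13, 21, 184, 179, 179, 179, 179, 178, 180, 191, 93, 11, 10, 10, 17, 24] V [96, 96, 13, 37, 90, 201, 219, 224, 212, 215, 205, 78, 95, 168, 178, 177, 175, 176, 176, 172, 171, 194, 207, 205, 208, 187]
rear 329.9282786885246 [ -0.4 -21.5] front 322.479674796748 [-0.6 -2.6]
t2full S [135, 136, 112, 86, 87, 140, 4, 2, 3, 1, 0, 27, 184, 173, 169, 172, 171, 171, 174, 180, 86, 3, 5, 5, 6, 5, 6, 6, 6, 6] V [251, 254, 255, 58, 101, 249, 253, 251, 244, 238, 234, 104, 150, 240, 237, 234, 234, 234, 234, 232, 239, 247, 247, 247, 247, 247, 248, 247, 246, 242]
rear 316.85138004246284 [-0.8 11.7] front 308.56387665198235 [-1.  32.6]
pad front [[ 1.6 52.7]] bar ends [[ -1.  100.6]
 [ -0.7  67.2]] body left/right [[ -2.3 105.9]]
```

Jaw advanced about 33 mm in three pumps, so about 11 mm each. Its position is now about 43 and the rod has not sunk yet. The weight is about 3 mm short of home. One more full squeeze should give about 8 mm of sinking, which is the target. I go back to the trigger.

```bash
python3 -m pendant '[{"jaw":1,"linear":[3,-2,0],"twist":0},{"jaw":1,"linear":[3,-2.5,0],"twist":0},{"jaw":1,"linear":[0,-4,0],"twist":0},{"jaw":1,"linear":[0,-4,0],"twist":0},{"jaw":1,"linear":[0,-4,0],"twist":0},{"jaw":1,"linear":[0,-4,0],"twist":0},{"jaw":1,"linear":[0,0,0],"twist":0},{"jaw":1,"linear":[0,0,0],"twist":0}]' >/dev/null; python3 s.py .5235 -.1217 .0785
```

```text
t 15.4 p [ 0.5242 -0.1144  0.1487] yaw 1.46 tilt 0.02 q6 1.12 F [-0.  -0.6 -0.5] w 0.0868 g 0.0
tool cm to go [-0.08  0.72  7.02]
```

```bash
python3 -m pendant '[{"jaw":1,"linear":[0,0.7,0],"twist":0.4},{"jaw":1,"linear":[0,0,3],"twist":0},{"jaw":1,"linear":[0,0,3],"twist":0},{"jaw":1,"linear":[0,0,1],"twist":0},{"jaw":0.85,"linear":[0,0,0],"twist":0},{"jaw":0.82,"linear":[0,0,0],"twist":0}]' 25 >/dev/null; python3 s.py .5235 -.1217 .0785
python3 - <<'E'
from h import *
cv2.imwrite("pics/s3.png",get("side")["color"])
E
python3 -m pendant '[{"jaw":0.3,"linear":[0,0,0],"twist":0},{"jaw":0.3,"linear":[0,0,0],"twist":0},{"jaw":0.3,"linear":[0,0,0],"twist":0},{"jaw":0.3,"linear":[0,0,0],"twist":0},{"jaw":0.3,"linear":[0,0,0],"twist":0},{"jaw":0.3,"linear":[0,0,0],"twist":0},{"jaw":0.3,"linear":[0,0,0],"twist":0},{"jaw":0.3,"linear":[0,0,0],"twist":0}]' 25
python3 - <<'E'
from h import *
s=get("side")["color"];cv2.imwrite("pics/s4.png",s);t=get("top")["color"]
p=cv2.imread("pics/s3.png")
f=lambda a:cv2.resize(a[140:215,240:302],(390,472),interpolation=cv2.INTER_CUBIC)
cv2.imwrite("pics/c4.png",np.hstack([f(p),f(s)]))
E
```

```text
t 15.9 p [ 0.5242 -0.1262  0.0784] yaw 0.58 tilt 0.02 q6 1.12 F [0.6 0.1 0.8] w 0.0805 g 0.0
tool cm to go [-0.07 -0.45 -0.01]
time: 16.62
position: [0.5249, -0.1223, 0.0797]
tool_rot: [1.0, 0.005, 0.001, -0.002]
ft_force: [3.2, 9.3, 1.5]
grip_width: 0.0374
grip_force: 25.0
```

View pics/c4.png

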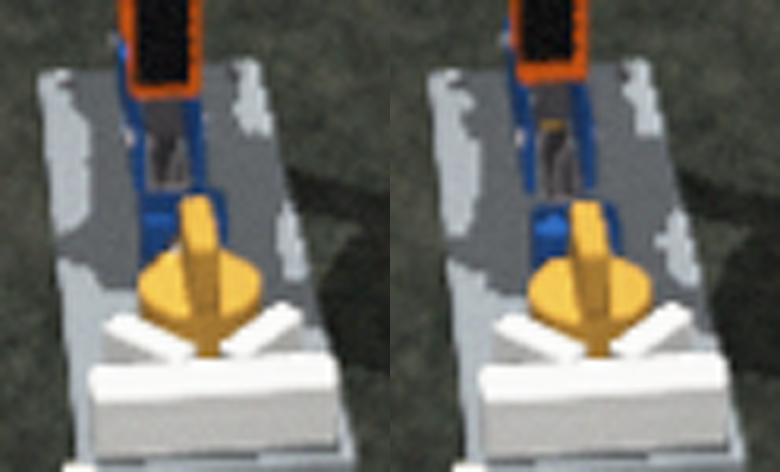

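```bash
python3 - <<'E'
from j import *
c=get("side")
for n in("s3","s4"):
    h=cv2.cvtColor(cv2.imread(f"pics/{n}.png"),cv2.COLOR_BGR2HSV).astype(float)
    C=slice(264,268)  # columns over the head, left of the bar
    s=h[160:185,C,1].mean(1); k=next(i for i in range(6,24) if s[i]>130 and s[i-1]<=130 and h[160+i,264:268,0].mean()>90); u=160+k-(s[k]-130)/(s[k]-s[k-1])
    hb=h[165:180,270:273]; sb=(hb[...,0]<30).mean(1); kb=next(i for i in range(15) if sb[i]>.6 and (sb[i:i+3]>.6).all())
    vb=h[165:182,270:273,2].mean(1)
    print(n,"head rear",round(u,2),cl(c,[(265.5,u)],.044).round(1),"bar row",165+kb,cl(c,[(271,165+kb)],.073).round(1),vb.astype(int).tolist(),s.astype(int).tolist())
E
```

```text
s3 head rear 170.41 [[ 6.7 15.5]] bar row 171 [[-1.8 66.7]] [100, 100, 97, 102, 95, 97, 182, 234, 239, 239, 240, 240, 239, 236, 216, 176, 159] [20, 11, 16, 13, 12, 15, 15, 10, 10, 9, 92, 184, 191, 188, 194, 191, 189, 163, 124, 115, 119, 149, 165, 164, 164]
s4 head rear 172.49 [[ 7.6 25.2]] bar row 172 [[-1.3 71.1]] [101, 97, 98, 101, 102, 99, 92, 220, 242, 240, 241, 240, 239, 238, 234, 210, 175] [99, 11, 17, 10, 14, 10, 12, 9, 10, 10, 13, 14, 82, 178, 185, 190, 189, 188, 190, 180, 154, 132, 161, 167, 167]
```

```bash
python3 -m pendant '[{"jaw":0.3,"linear":[0,-0.15,0],"twist":0},{"jaw":0.3,"linear":[0,-0.1,0],"twist":0},{"jaw":0.3,"linear":[0,0,0],"twist":0},{"jaw":0.3,"linear":[0,0,0],"twist":0}]' 25
```

```text
time: 17.1
position: [0.5249, -0.1222, 0.0797]
tool_rot: [1.0, 0.005, 0.001, -0.0]
ft_force: [1.9, 3.8, 6.2]
grip_width: 0.0373
grip_force: 25.0
```

Head advanced about 10 mm and the weight about 3 mm, now home, so the rod has sunk about 6–8 mm of its 14 mm limit. The paddles are held fully squeezed at 37 mm, so I hand in.

```bash
python3 -c "
from rig import robot;print(robot.hand_in())"
```

```text
the job is handed in; nothing more can be done
None
```

I handed the job in at about 17 s: the seal plate was turned to face the pad, the weight was driven home in the V-block, the rod had sunk an estimated 6–8 mm, and both paddles were still held squeezed; the hand-in returned no verdict.

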